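# Transfer a sample carrier to the titrator's feed rail

### The job

Lift the orange sample carrier off the drying rail, over the red end stops, and hang it astride the near half of the feed rail, just past that rail's red stop. Then slide it along the rail, always gently (never press or push it against either stand with more than about 15 newtons), until it meets the blue buffer at the far end and drops fully into the seat; let go of it and leave everything else as it is.

Things in the scene. Friction and masses are not known exactly. Their poses are not given: they have to be found in the camera images.
- carrier_grip (a point): Middle of the grip post of the ORANGE sample carrier that hangs on the drying rail, 52 mm above its bearing face. z up, y along the rail, x across. The post is 18 x 18 mm square and stands from 10 to 76 mm above the bearing face; take it from above by any two faces.
- carrier: The ORANGE carrier, 0.2-0.3 kg, a saddle. Origin: middle of its bearing face (underside of the 32 mm long bridge that sits on the rail); y along the slot, z up. Slot between skirts 12 mm wide, 26 mm deep, flared open to 35 mm deep, open below and at both ends. A capped vial hangs outside each skirt: out to x +-39 mm, down to 74 mm below the origin. Lifted 90 mm, all of it clears rails and stops.
- drying_rail: Stand with white base, 90 x 250 mm. Origin: centre of the base's underside, on the bench; y along the rail, z up. Aluminium rail 8 mm wide, flat top at z = 180 mm, from y = -120 to +120 mm, on posts 8 mm wide. At each end (centred y = +-117 mm) a red stop, 6 mm thick, 22 mm wide, rises 14 mm above the rail's top. Its -y end is next to the feed rail.
- feed_rail: Stand with grey base. Origin: on the bench under the rail; y along the rail, z up. Rail 8 mm wide, flat top at z = 180 mm, floating on springs (2.5 N/mm, gives 6 mm down, then rigid). Starts at y = +120 mm beside the drying rail with a red stop (centred y = +117 mm, 14 mm above the top) and runs level to -y into a steel end piece, same top, that ends in the blue seat.
- feed_end (a point): Fixed point: x = 0, y = -141 mm of feed_rail, at rail top level. The end piece is clamped at an unknown setting, not measured: the seat's blue buffer plate faces +y anywhere within 30 mm of here along y. It is sprung (2 N/mm, gives 4 mm, then rigid), 24 mm wide, 12 mm above the rail. The 36 mm of rail before it are a pocket 5 mm deep; at the plate the carrier drops in.
- other_carrier: A WHITE carrier of the same shape, on the +y part of the drying rail; leave alone. Origin in the middle of its bearing face.
- beaker: Glass beaker, 68 mm across, 90 mm high, beyond the rails; leave alone. Origin at its foot.
- reagent_bottle: Amber bottle, 66 mm across, 130 mm high, beyond the rails; leave alone. Origin at its foot.
- sample_jar: Jar with a blue lid, 56 mm across, 70 mm high, beyond the rails; leave alone. Origin at its foot.
Things that resemble listed ones, but are neither listed nor needed, are in the scene too. Of the things like the carrier, leave any that is purple or yellow; of the rest the larger one is meant.

How it is judged:
By the outcome, as a careful person would: the job done as asked, in the order asked, and still so for the second after the job is handed in, with the robot touching nothing.
It also fails if it takes over 56 s, if anything falls off the work surface, if the arm or the gripper's body presses on something with over 40 N, if the wrist force passes 120 N, or if a joint passes its speed limit or range.

### The arm

A 7-joint arm with a two-finger parallel gripper is mounted at the origin on the work surface. World frame = base frame: x ahead of the robot, y to its left, z up, the work surface at z = 0. Lengths are in m, angles in rad, forces in N, time in s.
With the tool pointing down it reaches from about 0.425 to 0.925 m from the base axis. Payload 6.8 kg.
Tool frame: the origin (TCP) lies midway between the tips of the shut fingers; the grasp point (between the pads) lies 19 mm behind it (bot.hold_point_z is the distance from the TCP to the grasp point, in m); y points along the fingers, z is the direction in which the jaws open and shut, and the axes are right-handed (so a half turn about y gives the same grasp; the last joint's range is limited). The gripper opens to 88 mm and grips with 3 to 60 N. Pads are 20 mm wide; open, the fingers measure 115 mm over their backs; the gripper's body (75 mm by 178 mm) begins 61 mm behind the grasp point.
Start: joints at [-1.436, 0.477, 0.022, 1.555, -0.011, 1.109, -0.083], TCP at [0.162, 0.655, 0.223] pointing down, gripper open.
Joint ranges: [-2.96, 2.96], [-0.34, 2.1], [-1.41, 1.46], [0.24, 2.44], [-1.37, 4.51], [0.17, 1.92], [-2.96, 2.96]. Speed limits (rad/s): [2.39, 2.39, 3.14, 3.14, 3.14, 3.14, 3.14].

### API

Orientations are given as a rotation vector (axis times angle).
In Python, from bench import bot gives the robot as it stands. The module is installed in compiled form; this text tells all that it offers.
- The arm moves only by the tool jog_arm, never from a script. Its argument "targets" is one flat list of numbers, 5 for each row, row after row: the opening, from 0 (shut) to 1 (fully open), then the shift along the tool's x, y, z in cm, then the turn about the tool's y in rad. In form: [hand, dx, dy, dz, yaw, hand, dx, dy, dz, yaw, ...]. A call has 1 to 12 rows; each row is the pose to reach, as a shift and turn from the pose commanded when the call began, along the tool's axes at that moment; what a row does not reach only later rows make up. A row lasts 1/8 s, in which the tool goes at most 62.5 mm and 10.7 degrees, less where a joint would pass 70% of its speed; a pose out of reach is approached as far as the arm can. A call with a gripper value outside its range is refused whole. The fingers move at their own pace and stop on an object; "newtons" is the grip in N (left out, the last holds). Time passes only in rows, so rows that repeat a pose let the fingers close. It gives the time, the measured TCP pose, the force and the opening at its end, in the units of the state.
- bot.get_obs(): the state, without advancing time (a new reading comes with each control period).
- bot.grab_frame(name): name is "scene" or "top" or "wrist"; returns the picture (400x640x3 uint8, blue, green, red); there is no depth.
- bot.camera_params(name): a dict with "K" (3x3 intrinsics, pixels), "dist" ([k1, k2, p1, p2, k3] as OpenCV has them; the pictures are not rectified), "world_to_cam" (4x4, takes a point from world to camera coordinates). Camera axes: x right, y down, z forward; pixel columns grow to the right and rows downward; lengths in m; the calibration is good to about 2 mm. A picture is of the moment at which its call begins: read the wrist's pose just before it. camera_params takes no time and is no camera call; for the wrist camera it gives the pose at the moment of the call.
- bot.finish_job(): hands the job in, once; it reports no verdict.
The state is a dict: "t": time; "q": joint angles; "joint_vel": joint speeds; "effort": joint torques, N m; "position": TCP position; "orientation": TCP orientation; "force": force on the tool from outside, world axes, zero at the start; "moment": the same for the moment, N m; "width": opening from 0.0 (shut) to 1.0 (fully open).
Only numpy, scipy, OpenCV 4.12 (cv2) and the standard library are available. Lean on these libraries where they do the work, as an engineer would, in place of code of your own. Each camera call takes 0.05 s, during which the arm holds its last target. There are 200 camera calls.

## Working session

There is one attempt and no reset: what is moved stays moved. The work goes in short steps, Python scripts to look and compute and a tool call to move; the robot and the scene stay as the last step left them, time stands still between calls to the robot, and variables do not carry over. Pictures are saved under pics/ and viewed, about 8 in all and at most 12, crops included, and the job is handed in when it is done.

Besides the shell and the picture viewer there is one more tool, called after "Call:" as name(argument=value, ...) on one line, values as JSON. jog_arm: Moves the arm, as the interface text tells. Its arguments: {"type":"object","properties":{"targets":{"type":"array","items":{"type":"number"}},"newtons":{"type":"number"}},"required":["targets"]}

```bash
mkdir -p pics; cat > h.py <<'E'
import cv2,numpy as np
from bench import bot
from scipy.spatial.transform import Rotation as R
def ray(cam,uv):
    p=bot.camera_params(cam) if isinstance(cam,str) else cam
    K=np.array(p["K"],float);d=np.array(p["dist"],float);T=np.array(p["world_to_cam"],float)
    n=cv2.undistortPoints(np.array([[uv]],float),K,d)[0,0]
    Rm=T[:3,:3];o=-Rm.T@T[:3,3];v=Rm.T@np.array([n[0],n[1],1.]);return o,v/np.linalg.norm(v)
def onz(cam,uv,z):
    o,v=ray(cam,uv);return o+v*(z-o[2])/v[2]
def tri(c1,u1,c2,u2):
    o1,a=ray(c1,u1);o2,b=ray(c2,u2)
    s=np.linalg.lstsq(np.c_[a,-b],o2-o1,rcond=None)[0]
    p=o1+s[0]*a;q=o2+s[1]*b;return (p+q)/2,np.linalg.norm(p-q)
def proj(cam,P):
    p=bot.camera_params(cam) if isinstance(cam,str) else cam
    T=np.array(p["world_to_cam"],float)
    return cv2.projectPoints(np.array(P,float).reshape(-1,1,3),cv2.Rodrigues(T[:3,:3])[0],T[:3,3],np.array(p["K"],float),np.array(p["dist"],float))[0][:,0]
E
python3 - <<'E'
from h import *
np.set_printoptions(precision=4,suppress=True)
o=bot.get_obs();print(o)
print(R.from_rotvec(o["orientation"]).as_matrix())
for c in("scene","top"):
    cv2.imwrite(f"pics/{c}0.png",bot.grab_frame(c)); print(c,ray(c,(320,200)))
E
```

```text
{'t': 0.0, 'q': array([-1.4361,  0.4778,  0.0224,  1.5564, -0.0115,  1.1093, -0.0831]), 'joint_vel': array([-0.001 , -0.001 ,  0.0003,  0.0018,  0.0002,  0.0004, -0.0002]), 'effort': array([  0.0006, -58.2842,   1.5355, -27.2615,  -0.0542,   0.0167,
         0.0002]), 'position': array([0.1622, 0.6546, 0.2217]), 'orientation': array([-1.5642,  0.1907, -0.1906]), 'force': array([-0.0148, -0.1771,  0.4495]), 'moment': array([ 0.0173, -0.0296,  0.0032]), 'width': 0.998646715075326}
[[ 0.9707 -0.0003  0.2404]
 [-0.2404 -0.0018  0.9707]
 [ 0.0002 -1.     -0.0018]]
scene (array([ 1.097 , -0.193 ,  0.7447]), array([-0.6289,  0.2307, -0.7425]))
top (array([ 0.4252, -0.0107,  1.2767]), array([ 0.2014, -0.0055, -0.9795]))
```

View pics/scene0.png

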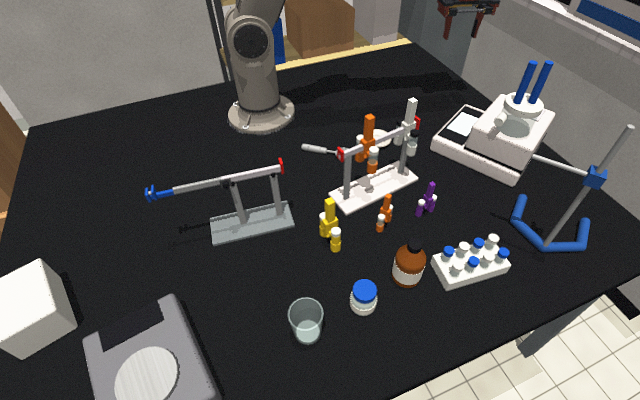

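View pics/top0.png

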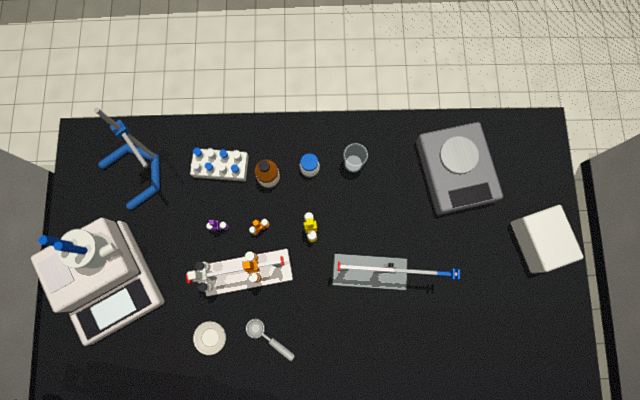

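Candidates for the orange carrier are scene (369,135), which is large and hanging on the drying rail, and scene (385,212), which is small and standing on the bench. The yellow one at (329,222) and the purple one at (427,200) are excluded. The one on the rail fits: it is larger and hangs on the rail. The top view shows it at (250,265), the red stops at (283,261), (187,277) and (339,266), and the blue seat at (455,273).

```bash
python3 - <<'E'
from h import *
np.set_printoptions(precision=4,suppress=True)
I={c:cv2.imread(f"pics/{c}0.png") for c in("scene","top")}
for c,im in I.items():
    hsv=cv2.cvtColor(im,cv2.COLOR_BGR2HSV)
    for n,lo,hi in(("red",(0,150,90),(4,255,255)),("red2",(174,150,90),(180,255,255)),("orange",(7,170,110),(16,255,255)),("blue",(105,150,80),(125,255,255))):
        m=cv2.inRange(hsv,lo,hi);k,l,s,ce=cv2.connectedComponentsWithStats(m)
        print(c,n,[(tuple(s[i,:5]),tuple(ce[i].round(1))) for i in range(1,k) if s[i,4]>8 and 130<ce[i][0]<480])
a=cv2.resize(I["scene"][90:240,290:450],None,fx=3.7,fy=3.7,interpolation=2)[:, :]
b=cv2.resize(I["top"][235:300,175:300],None,fx=1.6*2.9,fy=1.6*2.9,interpolation=2)
a=cv2.resize(I["scene"][90:240,290:450],(395,370),interpolation=2)
b=cv2.resize(I["top"][225:300,175:305],(395,228),interpolation=2)
c=cv2.resize(I["scene"][145:255,140:300],(395,272),interpolation=2)
d=cv2.resize(I["top"][225:300,330:470],(395,212),interpolation=2)
can=np.zeros((600,800,3),np.uint8);can[:370,:395]=a;can[370:598,:395]=b;can[:272,400:795]=c;can[300:512,400:795]=d
cv2.imwrite("pics/crop.png",can)
E
```

```text
scene red [((np.int32(414), np.int32(115), np.int32(7), np.int32(15), np.int32(50)), (np.float64(417.0), np.float64(121.6))), ((np.int32(337), np.int32(147), np.int32(7), np.int32(15), np.int32(59)), (np.float64(340.5), np.float64(153.4))), ((np.int32(278), np.int32(157), np.int32(6), np.int32(17), np.int32(48)), (np.float64(281.0), np.float64(164.6)))]
scene red2 []
scene orange [((np.int32(355), np.int32(113), np.int32(20), np.int32(49), np.int32(461)), (np.float64(366.7), np.float64(137.1))), ((np.int32(367), np.int32(162), np.int32(11), np.int32(12), np.int32(83)), (np.float64(371.5), np.float64(168.0))), ((np.int32(380), np.int32(194), np.int32(12), np.int32(28), np.int32(195)), (np.float64(386.3), np.float64(207.6))), ((np.int32(376), np.int32(223), np.int32(8), np.int32(9), np.int32(41)), (np.float64(379.3), np.float64(227.9))), ((np.int32(397), np.int32(246), np.int32(29), np.int32(24), np.int32(479)), (np.float64(410.7), np.float64(258.8)))]
scene blue [((np.int32(272), np.int32(18), np.int32(13), np.int32(46), np.int32(394)), (np.float64(278.3), np.float64(42.6))), ((np.int
[... 1869 characters left out ...]
150.9))), ((np.int32(220), np.int32(149), np.int32(7), np.int32(9), np.int32(47)), (np.float64(223.1), np.float64(152.9))), ((np.int32(300), np.int32(153), np.int32(18), np.int32(18), np.int32(243)), (np.float64(308.8), np.float64(161.3))), ((np.int32(205), np.int32(163), np.int32(8), np.int32(7), np.int32(37)), (np.float64(208.4), np.float64(165.9))), ((np.int32(231), np.int32(165), np.int32(7), np.int32(7), np.int32(38)), (np.float64(234.2), np.float64(168.1))), ((np.int32(438), np.int32(268), np.int32(18), np.int32(12), np.int32(107)), (np.float64(447.7), np.float64(273.4))), ((np.int32(457), np.int32(269), np.int32(4), np.int32(11), np.int32(36)), (np.float64(458.6), np.float64(273.8)))]
```

View pics/crop.png

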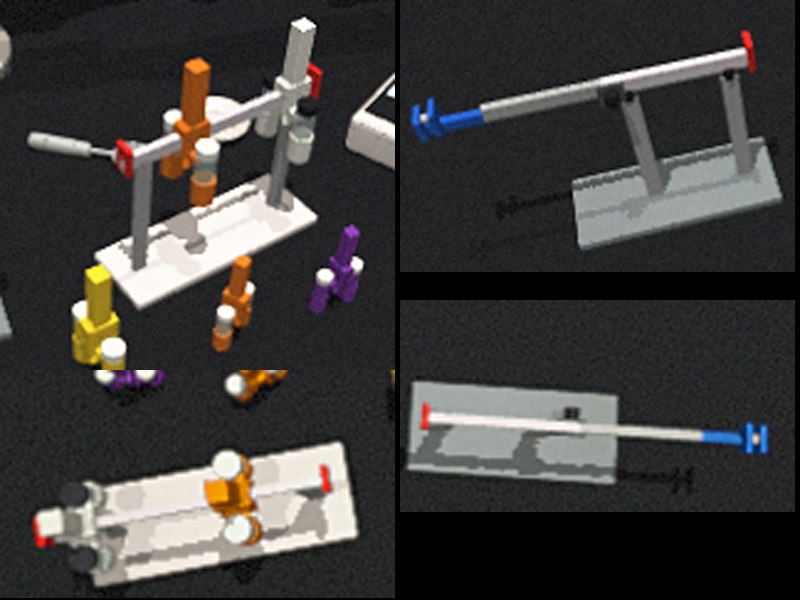

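The crop confirms it: the large orange carrier straddles the drying rail, and the small orange, yellow and purple ones stand on the bench. The feed rail runs from its red stop to the blue pocket and the H-shaped buffer.

```bash
python3 - <<'E'
from h import *
np.set_printoptions(precision=4,suppress=True)
# stop centroid, both views
pts={"dry-":((340.5,153.4),(281.7,260.8)),"dry+":((417,121.6),(188.3,279.8)),"feed+":((281,164.6),(338.5,266))}
P={}
for k,(s,t) in pts.items():
    p,e=tri("scene",s,"top",t);print(k,"tri",p,e*1e3,"scene@187",onz("scene",s,.187),"top@190",onz("top",t,.190))
    P[k]=p
# orange post top: from crop scene (197,65)/395*160.. ; 
s=(290+197*160/395,90+64*150/370);t=(175+216*130/395,225+(491-370)*75/228)
print(s,t);p,e=tri("scene",s,"top",t);print("posttop",p,e*1e3,onz("scene",s,.256),onz("top",t,.256))
# blue: start of pocket, front plate
s1=(140+481*0+ (483-400)*160/395,145+115*110/272);t1=(330+(702-400)*140/395,225+(437-300)*75/212)
p,e=tri("scene",s1,"top",t1);print("pocket start",p,e*1e3,onz("scene",s1,.177),onz("top",t1,.18))
t2=(330+(749-400)*140/395,225+(438-300)*75/212);print("plate front",onz("top",t2,.19))
d=P["dry+"]-P["dry-"];print("dry len",np.linalg.norm(d),np.degrees(np.arctan2(-d[0],d[1])))
a=onz("top",pts["feed+"][1],.19);b=onz("top",t1,.18);d=a-b;print("feed dir",np.degrees(np.arctan2(-d[0],d[1])),np.linalg.norm(d[:2]))
E
```

```text
dry- tri [0.4981 0.0824 0.1784] 0.12293950084795204 scene@187 [0.5072 0.0782 0.187 ] top@190 [0.4974 0.0815 0.19  ]
dry+ tri [0.4564 0.3176 0.1752] 2.1041090298023244 scene@187 [0.4699 0.3082 0.187 ] top@190 [0.4556 0.3122 0.19  ]
feed+ tri [ 0.4818 -0.0594  0.1797] 0.809896951327172 scene@187 [ 0.4896 -0.0615  0.187 ] top@190 [ 0.4814 -0.0585  0.19  ]
(369.7974683544304, 115.94594594594595) (246.08860759493672, 264.8026315789474)
posttop [0.4857 0.1591 0.255 ] 0.6030373374322827 [0.487  0.1588 0.256 ] [0.4855 0.1587 0.256 ]
pocket start [ 0.4577 -0.3057  0.1674] 2.840481045311043 [ 0.4688 -0.3024  0.177 ] [ 0.4573 -0.3038  0.18  ]
plate front [ 0.455  -0.3424  0.19  ]
dry len 0.23889945846913851 10.04371290993554
feed dir -5.617990090780589 0.24643986068830015
```

```bash
cat >> h.py <<'E'
def tgt(pos,yaw=None):
    """shift in tool axes (cm) and turn for a wanted TCP world pos / yaw of tool z axis (deg from world y)"""
    o=bot.get_obs();M=R.from_rotvec(o["orientation"]).as_matrix()
    d=M.T@(np.array(pos)-o["position"])*100
    cur=np.degrees(np.arctan2(-M[0,2],M[1,2]))
    print("t",round(o["t"],2),"at",o["position"].round(4),"yaw",cur.round(2),"F",o["force"].round(1),"w",round(o["width"],3),"-> shift",d.round(2),"turn",None if yaw is None else round(-np.radians(yaw-cur),3))
E
python3 - <<'E'
from h import *
tgt((.4855,.159,.32),10); tgt((.4855,.159,.40),10); tgt((.162,.655,.4))
print(tri("scene",(530,64),"top",(45,240)),tri("scene",(549,64),"top",(62,243)))
print(onz("top",(162,305),.06),onz("top",(85,342),.06))
E
```

```text
t 0.1 at [0.1622 0.6547 0.2218] yaw -13.91 F [ 1.1 -0.5 -0.6] w 1.003 -> shift [ 43.3   -9.75 -40.36] turn -0.417
t 0.1 at [0.1622 0.6547 0.2218] yaw -13.91 F [ 1.1 -0.5 -0.6] w 1.003 -> shift [ 43.3  -17.75 -40.37] turn -0.417
t 0.1 at [0.1622 0.6547 0.2218] yaw -13.91 F [ 1.1 -0.5 -0.6] w 1.003 -> shift [ -0.02 -17.82  -0.  ] turn None
(array([0.53324446, 0.57789294, 0.328718  ]), np.float64(0.035732217777325166)) (array([0.54784091, 0.57417106, 0.32492728]), np.float64(0.03364978296850011))
[0.39227994 0.42145007 0.06      ] [0.2964141  0.63020854 0.06      ]
```

Call:
jog_arm(targets=[1, 0, -8, 0, 0, 1, 0, -16, 0, 0, 1, 6, -18, -6, 0, 1, 20, -17, -20, -0.1, 1, 34, -15, -32, -0.28, 1, 43, -14, -40, -0.417, 1, 43, -14, -40, -0.417, 1, 43.3, -14, -40.4, -0.417, 1, 43.3, -14, -40.4, -0.417, 1, 43.3, -14, -40.4, -0.417, 1, 43.3, -14, -40.4, -0.417, 1, 43.3, -14, -40.4, -0.417])

```text
t: 1.6
position: [0.4864, 0.1557, 0.3624]
orientation: [-1.567, -0.134, 0.134]
force: [0.4, 0.9, -0.4]
width: 1.001
```

```bash
python3 - <<'E'
from h import *
tgt((.4855,.159,.32),10)
p=bot.camera_params("wrist");im=bot.grab_frame("wrist");cv2.imwrite("pics/w1.png",im)
print(ray(p,(320,200)))
y=np.array([-np.sin(np.radians(10)),np.cos(np.radians(10)),0]);
for n,P in(("posttop",(.4855,.159,.256)),("dry-",(.498,.0815,.19)),("feed+",(.4814,-.0585,.19))):print(n,proj(p,P))
E
```

```text
t 1.6 at [0.4864 0.1557 0.3624] yaw 9.8 F [ 0.4  0.9 -0.4] w 1.001 -> shift [-0.03  4.24  0.34] turn -0.004
(array([0.42085126, 0.14386669, 0.52499842]), array([ 0.2429584 ,  0.04883302, -0.96880677]))
posttop [[322.46213831 197.06448864]]
dry- [[244.55430783 180.76989125]]
feed+ [[111.12541391 142.37444718]]
```

View pics/w1.png

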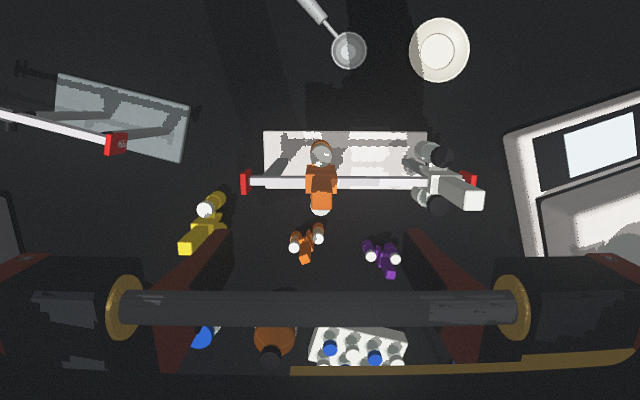

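The wrist view shows the post top at about (321,198), close to the prediction. The near drying-rail stop at (244,182) matches too. The feed stop at (116,144) is about 5 px off its prediction, so I will refine it later. Next I descend and grip with the jaws along the rail.

Call:
jog_arm(targets=[1, 0, 5, 0.3, 0, 1, 0, 10, 0.3, 0, 1, 0, 13.5, 0.3, 0, 1, 0, 14.9, 0.3, 0, 1, 0, 14.9, 0.3, 0, 0, 0, 14.9, 0.3, 0, 0, 0, 14.9, 0.3, 0, 0, 0, 14.9, 0.3, 0, 0, 0, 14.9, 0.3, 0, 0, 0, 14.9, 0.3, 0, 0, 0, 14.9, 0.3, 0, 0, 0, 14.9, 0.3, 0], newtons=25)

```text
t: 3.15
position: [0.485, 0.1617, 0.2137]
orientation: [-1.567, -0.137, 0.137]
force: [0.8, -2.1, 1.1]
width: 0.239
```

```bash
python3 - <<'E'
from h import *
tgt((.4855,.159,.213),10)
E
```

```text
t 3.15 at [0.485  0.1617 0.2137] yaw 9.98 F [ 0.8 -2.1  1.1] w 0.239 -> shift [ 0.    0.07 -0.27] turn -0.0
```

Call:
jog_arm(targets=[0, 0, 0, 0, 0, 0, 0, 0, 0, 0, 0, 0, 0, 0, 0, 0, 0, -1, 0, 0, 0, 0, -3, 0, 0, 0, 0, -5.5, 0, 0, 0, 0, -8, 0, 0, 0, 0, -10, 0, 0, 0, 0, -10, 0, 0, 0, 0, -10, 0, 0], newtons=30)

```text
t: 4.4
position: [0.4843, 0.1619, 0.3129]
orientation: [-1.567, -0.136, 0.138]
force: [0.2, 0.3, -3.1]
width: 0.202
```

```bash
python3 - <<'E'
from h import *
tgt((.4855,.159,.313),10)
p=bot.camera_params("wrist");im=bot.grab_frame("wrist");cv2.imwrite("pics/w2.png",im)
hsv=cv2.cvtColor(im,cv2.COLOR_BGR2HSV)
m=cv2.inRange(hsv,(0,150,60),(4,255,255));k,l,s,ce=cv2.connectedComponentsWithStats(m)
print([(s[i].tolist(),ce[i].round(1)) for i in range(1,k) if s[i,4]>20])
E
```

```text
t 4.4 at [0.4843 0.1619 0.3129] yaw 10.0 F [ 0.2  0.3 -3.1] w 0.202 -> shift [ 0.07 -0.01 -0.3 ] turn -0.0
[([63, 136, 31, 28, 612], array([ 77.3, 149. ])), ([219, 178, 17, 31, 324], array([225.9, 193.4])), ([473, 181, 22, 19, 213], array([485.3, 189.1]))]
```

View pics/w2.png

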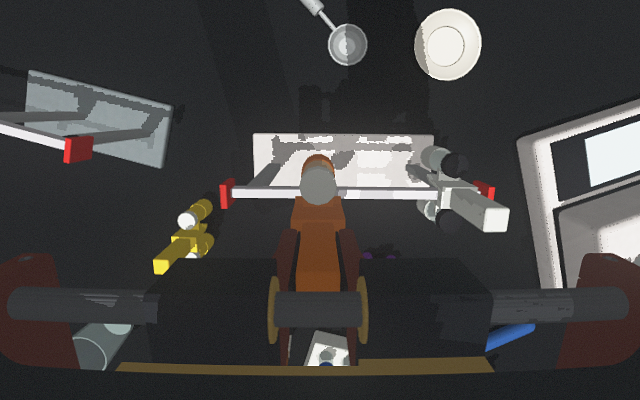

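```bash
cat >> h.py <<'E'
def edges(im,u,v0,v1,thr=120):
    g=cv2.cvtColor(im,cv2.COLOR_BGR2GRAY)[v0:v1,u].astype(float)
    return g.round().astype(int)
E
python3 - <<'E'
from h import *
im=cv2.imread("pics/w2.png")
for u in(245,255,265,275,285): print(u,edges(im,u,180,206))
for u in(10,25,40,55): print(u,edges(im,u,110,165))
for u in(55,60,66,75,92):print(u,im[130:166,u,2])
tgt((.477,-.09,.323),-5.6)
E
```

```text
245 [ 47  49  45  45  43  68 107 100 120 201 236 232 232 232 232 232 236 234
  31  47  50  49  49  51  44  52]
255 [ 88  88  87  88  88  89  96 102 118 196 237 232 232 233 231 232 235 234
  35  40  47  49  50  46  46  46]
265 [ 89  89  88  85  85  89 108 104 117 193 237 232 232 231 231 230 235 230
  80  45  49  51  48  46  47  51]
275 [227 228 228 228 231 228  94 103 108 166 238 232 231 231 231 231 234 230
  76  48  49  49  54  50  51  50]
285 [231 231 231 230 231 228  97 103 108 168 237 232 230 229 229 230 233 230
  78  43  49  50  49  50  53  51]
10 [ 45  56  82  85  89  87  82  84  80  83  81  83  91 103 106 100 133 243
 238 235 235 235 236 236 243 189  58  43  47  44  49  48  47  46  48  47
  44  48  45  46  46  46  45  46  45  47  48  44  48  47  44  48  48  44
  44]
25 [120 122  85  88  86  85  83  83  82  82  78  83 126 156 155 152 131 105
 104  99 128 237 238 235 234 234 234 235 239 207  65  42  48  46  41  47
  49  52  45  40  45  47  46  47  47  51  46  49  47  45  48  44  45  49
  43]
40 [134 111  83  89  86  87  86  84  85  84  83 107 145 155 152 153 150 152
 150 150 133 
[... 528 characters left out ...]
 145 145 145 140 105 107 103 117 201 238 236 236 235 235 235 239
 224  94  42  45  42  49  45  49  48  44  45  46  45  46  46  46  45  45]
66 [140 149 150 147 146 108  31  92 199 237 236 233 233 232 233 233 233 232
 232 233 234 234 235 233 235 234 235 234 234 234 236 240 196  72  41  49]
75 [150 153 154 145  98  37  54  94 106 105 105  99 103  99 104 101 101 101
 101 103 101 100  98 102 106 102 105 104 105 104 103 105  70  46  46  47]
92 [155 154 128  92  86  85 101 105 101 104 104 103 104 102 102 106 104 109
 112 120 103  70  59  61  58  51  47  44  43  44  45  46  46  47  47  43]
t 4.45 at [0.4842 0.1618 0.3126] yaw 9.99 F [-0.2 -0.  -3.2] w 0.203 -> shift [ -5.08  -1.02 -24.67] turn 0.272
```

Call:
jog_arm(targets=[0, 0, -1, 0, 0])

```text
t: 4.58
position: [0.484, 0.1616, 0.3225]
orientation: [-1.568, -0.134, 0.139]
force: [-0.6, 0.6, -2.7]
width: 0.205
```

```bash
python3 - <<'E'
from h import *
np.set_printoptions(precision=4,suppress=True)
p=bot.camera_params("wrist");p=dict(p);T=np.array(p["world_to_cam"],float)
dp=np.array([.4843,.1619,.3127])-bot.get_obs()["position"]
T[:3,3]-=T[:3,:3]@dp;p["world_to_cam"]=T
y=np.array([-np.sin(np.radians(10)),np.cos(np.radians(10))]);x=np.array([y[1],-y[0]])
for u in(245,255,265,275,285):
    a,b=onz(p,(u,188.7),.18),onz(p,(u,197.9),.18);c=(a+b)/2
    print("dry",c,"width",1e3*np.dot((b-a)[:2],x),"lat rel grip TCP mm",1e3*np.dot(c[:2]-[.485,.1617],x))
L=[]
for u,a,b in((10,126.3,135.3),(25,130.3,139.3),(40,134.2,143.3),(55,138.5,147.4)):
    A,B=onz(p,(u,a),.18),onz(p,(u,b),.18);L.append((A+B)/2);print("feed",L[-1],1e3*np.linalg.norm(B-A))
L=np.array(L);f=np.polyfit(L[:,1],L[:,0],1);print("feed yaw",-np.degrees(np.arctan(f[0])),"x at y=-.09",np.polyval(f,-.09))
# feed stop: top edge corners at z=.194; red face front (-)... 
for uv in((64.5,164),(66,137),(92,159),(92,136)):print(uv,onz(p,uv,.194),onz(p,uv,.18))
E
```

```text
dry [0.498  0.0968 0.18  ] width 8.563319924698751 lat rel grip TCP mm 1.538508596143674
dry [0.4964 0.1057 0.18  ] width 8.556262693209732 lat rel grip TCP mm 1.5462280536768311
dry [0.4949 0.1147 0.18  ] width 8.55023144553652 lat rel grip TCP mm 1.5531578466996983
dry [0.4933 0.1236 0.18  ] width 8.54521366267283 lat rel grip TCP mm 1.559308407754627
dry [0.4917 0.1326 0.18  ] width 8.541199091736619 lat rel grip TCP mm 1.5646884198707798
feed [ 0.4771 -0.1282  0.18  ] 8.34564503232961
feed [ 0.4785 -0.1127  0.18  ] 8.314528355746418
feed [ 0.4799 -0.0975  0.18  ] 8.380908568897134
feed [ 0.4814 -0.0825  0.18  ] 8.179386750499814
feed yaw -5.37085925423411 x at y=-.09 0.4806609022859527
(64.5, 164) [ 0.4957 -0.0626  0.194 ] [ 0.4995 -0.0732  0.18  ]
(66, 137) [ 0.4717 -0.0612  0.194 ] [ 0.4743 -0.0717  0.18  ]
(92, 159) [ 0.4871 -0.037   0.194 ] [ 0.4904 -0.0464  0.18  ]
(92, 136) [ 0.4671 -0.0375  0.194 ] [ 0.4695 -0.0468  0.18  ]
```

Call:
jog_arm(targets=[0, -0.4, 0, -2, 0.03, 0, -1.2, 0, -6, 0.08, 0, -2, 0, -10, 0.12, 0, -2.8, 0, -14, 0.16, 0, -3.5, 0, -18, 0.2, 0, -4.2, 0, -21.5, 0.24, 0, -4.7, 0, -24, 0.26, 0, -4.9, 0, -24.9, 0.271, 0, -4.9, 0, -24.9, 0.271, 0, -4.9, 0, -24.9, 0.271])

```text
t: 5.82
position: [0.4799, -0.0907, 0.3235]
orientation: [-1.569, 0.075, -0.075]
force: [-0.1, 0.8, -3.0]
width: 0.207
```

```bash
python3 - <<'E'
from h import *
tgt((.479,-.092,.323),-5.5)
p=bot.camera_params("wrist");im=bot.grab_frame("wrist");cv2.imwrite("pics/w3.png",im)
import pickle;pickle.dump(p,open("w3.pkl","wb"))
for u in(180,200,220,240,260,280): print(u,edges(im,u,150,230))
E
```

```text
t 5.83 at [ 0.4799 -0.0907  0.3235] yaw -5.45 F [-0.1  0.8 -3. ] w 0.207 -> shift [-0.07  0.05 -0.14] turn 0.001
180 [ 48  46  45  51  47  45  48  50  49  47  52  46  51  46  51  49  45  41
  42  49  45  45  48  49  48  48  50  49  51  49  50  50  45  93  90  88
 224 214 213 212 212 215 213 170  38  47  48  50  50  50  50  50  52  49
  50  45  51  50  51  50  46  48  44  48  51  49  48  49  48  47  45  45
  47  47  48  47  49  50  42  42]
200 [168 165 166 168 167 166 166 164 161 167 167 172 167 174 173 169 167 166
 142 139 137 135 133 151 197 114 136 122  87  88  72  50  97 107  58  80
 225 217 215 215 215 217 218 186 103 109  93  44  54  50  49  50  49  49
  48  48  50  49  51  51  51  48  52  47  49  46  47  47  49  49  48  50
  48  47  47  43  47  45  49  49]
220 [165 165 166 167 167 168 166 166 164 164 161 164 164 164 166 169 172 145
 147 145 146 145 168 167 168 167 169 139  49  53  53  59  88  97  61 150
 242 235 233 233 233 234 236 236  82  94  79  46  49  44  48  43  47  46
  47  48  50  49  53  52  51  51  48  50  52  49  52  50  50  49  43  52
  47  51  47  51  53  48  49  5
[... 292 characters left out ...]
49  53
  49  51  46  49  49  49  47  50]
260 [ 77  82  82  82  82  80  81  80  80  79  81  91  94  93  93  90  90  89
  89 121 149 150 152 150 152 152 153 150 152 149 151 150 117 108 122 201
 240 234 234 235 235 236 238 237  65  47  47  51  51  50  51  50  48  49
  52  51  49  48  51  47  47  52  48  49  50  47  53  50  48  52  50  49
  50  49  48  52  48  49  49  47]
280 [150 148 148 148 150 146 147 147 151 147 150 152 150 149 151 147 149 150
 150 151 153 152 149 148 150 149 149 148 152 151 152 148 107 108 125 204
 240 237 235 236 237 236 237 217  61  44  51  52  51  51  49  52  48  45
  49  48  49  50  46  45  50  48  47  48  56  52  50  53  51  49  50  52
  54  49  52  48  52  51  53  48]
```

View pics/w3.png

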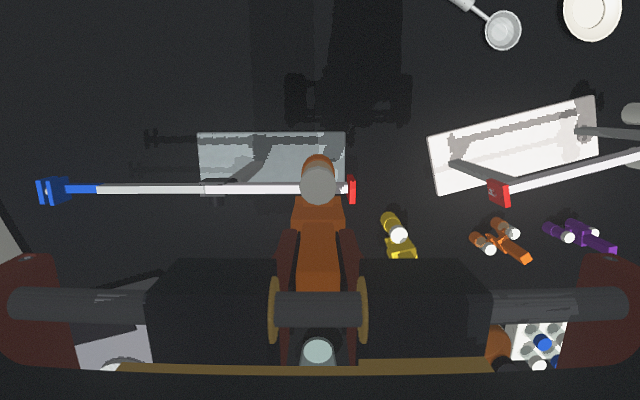

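The wrist view shows the feed rail clearly: red stop at (352,190), rail to end-piece joint at (202,188), blue pocket from u≈97 to u≈68, and the buffer at (60,190).

```bash
python3 - <<'E'
from h import *
import pickle
np.set_printoptions(precision=4,suppress=True,linewidth=200)
p=pickle.load(open("w3.pkl","rb"));im=cv2.imread("pics/w3.png")
L=[]
for u in range(215,290,10):
    g=cv2.cvtColor(im,cv2.COLOR_BGR2GRAY)[170:210,u].astype(float)
    r=np.where(g>170)[0]; a=r[0]-(g[r[0]]-170)/(g[r[0]]-g[r[0]-1])+170; b=r[-1]+(g[r[-1]]-140)/(g[r[-1]]-g[r[-1]+1])+170
    A,B=onz(p,(u,a),.18),onz(p,(u,b),.18);L.append((A+B)/2);w=np.linalg.norm(B-A)
L=np.array(L);f=np.polyfit(L[:,1],L[:,0],1);print("yaw",-np.degrees(np.arctan(f[0])),"w",w,"x(-.092)",np.polyval(f,-.092))
for u in(110,150,175):
    g=cv2.cvtColor(im,cv2.COLOR_BGR2GRAY)[170:210,u].astype(float);r=np.where(g>150)[0]+170
    print(u,r[0],r[-1],(onz(p,(u,r[0]-.5),.18)+onz(p,(u,r[-1]+.5),.18))/2, "line x",)
    c=(onz(p,(u,r[0]-.5),.18)+onz(p,(u,r[-1]+.5),.18))/2;print(1e3*(c[0]-np.polyval(f,c[1])))
for v in(183,190,196): print("stop",v,im[v,338:362].tolist())
print("blue row189",[(u,im[189,u].tolist()) for u in range(34,102,2)])
print("blue row182",[(u,im[182,u].tolist()) for u in range(34,102,2)])
for n,u,z in(("stopface top",349,.194),("pocket start",97,.18),("plate",68,.192),("plate",68,.18)):print(n,onz(p,(u,190),z))
E
```

```text
yaw -9.163269613709273 w 0.008508868970683892 x(-.092) 0.483920922631843
110 186 193 [ 0.4622 -0.2893  0.18  ] line x
10.103326612696751
150 186 193 [ 0.4661 -0.2496  0.18  ] line x
7.600956473272191
175 186 193 [ 0.4685 -0.2253  0.18  ] line x
6.059093702109664
stop 183 [[112, 109, 111], [111, 108, 113], [114, 111, 114], [110, 108, 111], [111, 110, 111], [109, 106, 109], [110, 108, 111], [110, 108, 109], [110, 108, 109], [75, 75, 105], [36, 39, 116], [35, 35, 110], [70, 74, 235], [69, 73, 233], [65, 70, 230], [65, 71, 230], [66, 72, 232], [63, 65, 233], [43, 42, 45], [47, 45, 43], [51, 51, 50], [51, 50, 48], [51, 49, 49], [51, 48, 49]]
stop 190 [[120, 117, 120], [112, 110, 114], [255, 255, 255], [252, 251, 252], [247, 247, 247], [246, 245, 246], [245, 245, 245], [246, 245, 246], [249, 248, 247], [255, 255, 255], [47, 45, 107], [39, 41, 151], [82, 89, 253], [82, 88, 246], [81, 86, 245], [77, 83, 244], [76, 80, 247], [60, 66, 250], [38, 39, 27], [49, 48, 46], [53, 51, 54], [51, 51, 53], [51, 50, 50], [48, 48, 47]]
stop 196 [[41, 68, 109], [41, 70, 108], [44, 61, 90], [46, 46, 47], [44
[... 1177 characters left out ...]
32, 119, 57]), (48, [229, 116, 53]), (50, [95, 52, 27]), (52, [95, 52, 34]), (54, [95, 52, 29]), (56, [95, 49, 28]), (58, [91, 50, 27]), (60, [91, 49, 27]), (62, [95, 53, 28]), (64, [97, 55, 28]), (66, [94, 51, 25]), (68, [101, 54, 33]), (70, [50, 44, 40]), (72, [53, 46, 43]), (74, [54, 46, 42]), (76, [53, 48, 44]), (78, [50, 45, 38]), (80, [53, 44, 39]), (82, [49, 43, 36]), (84, [55, 47, 42]), (86, [54, 46, 44]), (88, [54, 46, 42]), (90, [52, 46, 37]), (92, [55, 48, 44]), (94, [52, 46, 43]), (96, [53, 41, 40]), (98, [55, 47, 46]), (100, [55, 46, 40])]
stopface top [ 0.4815 -0.0629  0.194 ]
pocket start [ 0.4614 -0.3026  0.18  ]
plate [ 0.4566 -0.323   0.192 ]
plate [ 0.4584 -0.3327  0.18  ]
```

```bash
python3 - <<'E'
from h import *
import pickle
np.set_printoptions(precision=4,suppress=True,linewidth=200)
p=pickle.load(open("w3.pkl","rb"))
L=[]
for u,a,b in((110,185.5,193.3),(150,185.5,193.3),(175,185.5,193.3),(220,184.9,193.6),(240,184.7,193.6),(260,184.7,193.6),(280,184.65,193.4)):
    A,B=onz(p,(u,a),.18),onz(p,(u,b),.18);L.append((A+B)/2)
L=np.array(L);f=np.polyfit(L[:,1],L[:,0],1);print(L,"yaw",-np.degrees(np.arctan(f[0])),"x(-.092)",np.polyval(f,-.092),"res mm",1e3*(L[:,0]-np.polyval(f,L[:,1])))
print("plate",onz(p,(50.9,189.5),.192),onz(p,(64.8,189.5),.175),"pocket start",onz(p,(95.3,189.5),.18))
print("stop face",onz(p,(349.3,190),.194))
E
```

```text
[[ 0.4621 -0.2893  0.18  ]
 [ 0.466  -0.2496  0.18  ]
 [ 0.4684 -0.2253  0.18  ]
 [ 0.4724 -0.1823  0.18  ]
 [ 0.4742 -0.1634  0.18  ]
 [ 0.476  -0.1447  0.18  ]
 [ 0.4776 -0.126   0.18  ]] yaw -5.434358900107442 x(-.092) 0.4809646739032728 res mm [-0.0977  0.0304  0.0966  0.0495 -0.0127  0.0157 -0.0818]
plate [ 0.4544 -0.3403  0.192 ] [ 0.4583 -0.3401  0.175 ] pocket start [ 0.4607 -0.3043  0.18  ]
stop face [ 0.4815 -0.0626  0.194 ]
```

Call:
jog_arm(targets=[0, -0.05, 1, -0.13, 0, 0, -0.05, 3, -0.13, 0, 0, -0.05, 5, -0.13, 0, 0, -0.05, 6.2, -0.13, 0, 0, -0.05, 6.8, -0.13, 0, 0, -0.05, 6.8, -0.13, 0, 0, -0.05, 6.8, -0.13, 0])

```text
t: 6.75
position: [0.4796, -0.0931, 0.2562]
orientation: [-1.569, 0.075, -0.077]
force: [0.1, 0.8, -3.3]
width: 0.205
```

```bash
python3 - <<'E'
from h import *
tgt((.4794,-.092,.2147),-5.43)
E
```

```text
t 6.75 at [ 0.4796 -0.0931  0.2562] yaw -5.55 F [ 0.1  0.8 -3.3] w 0.205 -> shift [-0.04  4.15  0.11] turn -0.002
```

Call:
jog_arm(targets=[0, 0, 0.5, 0, 0, 0, 0, 1, 0, 0, 0, 0, 1.4, 0, 0, 0, 0, 1.8, 0, 0, 0, 0, 1.8, 0, 0])

```text
t: 7.38
position: [0.479, -0.093, 0.2373]
orientation: [-1.57, 0.077, -0.075]
force: [0.5, 1.2, -2.8]
width: 0.203
```

Call:
jog_arm(targets=[0, 0, 0.5, 0, 0, 0, 0, 1, 0, 0, 0, 0, 1.5, 0, 0, 0, 0, 1.9, 0, 0, 0, 0, 1.9, 0, 0, 0, 0, 1.9, 0, 0])

```text
t: 8.12
position: [0.4793, -0.0931, 0.2187]
orientation: [-1.569, 0.076, -0.076]
force: [0.3, -0.1, -2.9]
width: 0.202
```

Call:
jog_arm(targets=[0, 0, 0.2, 0, 0, 0, 0, 0.4, 0, 0, 0, 0, 0.4, 0, 0, 0, 0, 0.4, 0, 0])

```text
t: 8.62
position: [0.4792, -0.0931, 0.2147]
orientation: [-1.569, 0.076, -0.076]
force: [0.0, 1.0, -2.8]
width: 0.204
```

Call:
jog_arm(targets=[0, 0, 0.1, 0, 0, 0, 0, 0.1, 0, 0, 0, 0, 0.1, 0, 0])

```text
t: 9.0
position: [0.4792, -0.0931, 0.2136]
orientation: [-1.569, 0.076, -0.076]
force: [-0.7, 0.7, -3.4]
width: 0.201
```

Call:
jog_arm(targets=[0, 0, 0.1, 0, 0, 0, 0, 0.1, 0, 0, 0, 0, 0.1, 0, 0])

```text
t: 9.38
position: [0.4793, -0.0931, 0.2128]
orientation: [-1.569, 0.076, -0.076]
force: [-1.0, -0.3, -0.7]
width: 0.205
```

Call:
jog_arm(targets=[0, 0, 0.05, 0, 0, 0, 0, 0.05, 0, 0])

```text
t: 9.62
position: [0.4793, -0.0931, 0.2122]
orientation: [-1.569, 0.076, -0.076]
force: [-0.3, 0.2, 0.4]
width: 0.205
```

```bash
python3 - <<'E'
from h import *
tgt((.4793-.0951*.1,-.1931,.2125),-5.43)
E
```

```text
t 9.62 at [ 0.4793 -0.0931  0.2122] yaw -5.55 F [-0.3  0.2  0.4] w 0.205 -> shift [  0.02  -0.03 -10.05] turn -0.002
```

Call:
jog_arm(targets=[0, 0, 0, -0.5, 0, 0, 0, 0, -1.2, -0.002, 0, 0, 0, -2, -0.002, 0, 0.01, 0, -3, -0.002, 0, 0.01, 0, -4, -0.002, 0, 0.01, 0, -5, -0.002])

```text
t: 10.38
position: [0.4743, -0.1437, 0.2121]
orientation: [-1.569, 0.075, -0.075]
force: [1.1, 2.2, 1.0]
width: 0.203
```

Call:
jog_arm(targets=[0, 0, 0, -1, 0, 0, 0, 0, -2, 0, 0, 0, 0, -3, 0, 0, 0, 0, -4, 0, 0, 0.01, 0, -5, 0, 0, 0.01, 0, -5, 0])

```text
t: 11.12
position: [0.4695, -0.1943, 0.2122]
orientation: [-1.571, 0.076, -0.076]
force: [-1.0, -2.2, 1.1]
width: 0.202
```

```bash
python3 - <<'E'
from h import *
tgt((.4793-.0951*.2,-.2931,.2122),-5.43)
E
```

```text
t 11.12 at [ 0.4695 -0.1943  0.2122] yaw -5.53 F [-1.  -2.2  1.1] w 0.202 -> shift [ 0.03  0.02 -9.92] turn -0.002
```

Call:
jog_arm(targets=[0, 0, 0, -0.7, 0, 0, 0, 0, -1.4, 0, 0, 0.01, 0, -2.1, 0, 0, 0.01, 0, -2.8, 0, 0, 0.01, 0, -3.5, 0, 0, 0.01, 0, -3.5, 0])

```text
t: 11.88
position: [0.4663, -0.2289, 0.2122]
orientation: [-1.571, 0.075, -0.076]
force: [-0.1, -1.5, 0.6]
width: 0.202
```

Call:
jog_arm(targets=[0, 0, 0, -0.8, 0, 0, 0, 0, -1.6, 0, 0, 0.01, 0, -2.4, 0, 0, 0.01, 0, -3.2, 0, 0, 0.01, 0, -4, 0, 0, 0.01, 0, -4.8, 0, 0, 0.01, 0, -5, 0, 0, 0.01, 0, -5, 0])

```text
t: 12.88
position: [0.4618, -0.278, 0.2122]
orientation: [-1.571, 0.075, -0.075]
force: [-0.1, -1.2, 0.3]
width: 0.204
```

```bash
python3 - <<'E'
from h import *
tgt((.4793-.0951*.231,-.3241,.2122),-5.43)
E
```

```text
t 12.88 at [ 0.4618 -0.278   0.2122] yaw -5.46 F [-0.1 -1.2  0.3] w 0.204 -> shift [-0.01  0.   -4.63] turn -0.0
```

Call:
jog_arm(targets=[0, 0, 0, -0.8, 0, 0, 0, 0, -1.6, 0, 0, 0, 0, -2.4, 0, 0, 0, 0, -3.2, 0, 0, 0, 0, -3.8, 0, 0, 0, 0, -3.8, 0])

```text
t: 13.62
position: [0.4581, -0.3164, 0.2122]
orientation: [-1.571, 0.075, -0.075]
force: [-0.3, -1.6, 0.1]
width: 0.203
```

Call:
jog_arm(targets=[0, 0, 0, -0.2, 0, 0, 0, 0, -0.4, 0, 0, 0, 0, -0.4, 0, 0, 0, 0, -0.4, 0])

```text
t: 14.12
position: [0.458, -0.319, 0.2121]
orientation: [-1.569, 0.074, -0.074]
force: [0.4, 1.4, 0.2]
width: 0.202
```

Call:
jog_arm(targets=[0, 0, 0, -0.2, 0, 0, 0, 0, -0.3, 0, 0, 0, 0, -0.3, 0, 0, 0, 0, -0.3, 0])

```text
t: 14.62
position: [0.4575, -0.3221, 0.212]
orientation: [-1.57, 0.075, -0.074]
force: [0.4, -0.2, -3.2]
width: 0.204
```

Call:
jog_arm(targets=[0, 0, 0, -0.1, 0, 0, 0, 0, -0.2, 0, 0, 0, 0, -0.2, 0, 0, 0, 0, -0.2, 0])

```text
t: 15.12
position: [0.4575, -0.3241, 0.2121]
orientation: [-1.57, 0.074, -0.075]
force: [-1.0, 0.5, -3.3]
width: 0.206
```

Call:
jog_arm(targets=[0, 0, 0, -0.1, 0, 0, 0, 0, -0.1, 0, 0, 0, 0, -0.1, 0])

```text
t: 15.5
position: [0.4575, -0.3248, 0.2121]
orientation: [-1.569, 0.074, -0.074]
force: [0.9, 2.0, -2.1]
width: 0.201
```

Call:
jog_arm(targets=[0, 0, 0, -0.1, 0, 0, 0, 0, -0.1, 0, 0, 0, 0, -0.1, 0])

```text
t: 15.88
position: [0.4574, -0.3256, 0.212]
orientation: [-1.569, 0.074, -0.074]
force: [1.0, 2.0, -2.9]
width: 0.203
```

Call:
jog_arm(targets=[0, 0, 0.1, 0, 0, 0, 0, 0.2, 0, 0, 0, 0, 0.3, 0, 0, 0, 0, 0.3, 0, 0])

```text
t: 16.38
position: [0.4575, -0.3259, 0.2091]
orientation: [-1.569, 0.074, -0.074]
force: [0.5, 3.0, -2.1]
width: 0.2
```

Call:
jog_arm(targets=[0, 0, 0.1, 0, 0, 0, 0, 0.1, 0, 0, 0, 0, 0.1, 0, 0])

```text
t: 16.75
position: [0.4574, -0.326, 0.2081]
orientation: [-1.569, 0.074, -0.074]
force: [1.3, 3.3, -1.8]
width: 0.204
```

Call:
jog_arm(targets=[0, 0, 0.1, 0, 0, 0, 0, 0.1, 0, 0, 0, 0, 0.1, 0, 0])

```text
t: 17.12
position: [0.4574, -0.326, 0.2073]
orientation: [-1.569, 0.074, -0.075]
force: [-0.2, 4.4, 0.6]
width: 0.199
```

Call:
jog_arm(targets=[0, 0, 0, 0.1, 0, 0, 0, 0, 0.1, 0, 0.25, 0, 0, 0.1, 0, 0.35, 0, 0, 0.1, 0, 0.5, 0, 0, 0.1, 0, 0.7, 0, 0, 0.1, 0, 0.7, 0, 0, 0.1, 0, 0.7, 0, 0, 0.1, 0])

```text
t: 18.12
position: [0.4574, -0.325, 0.2071]
orientation: [-1.57, 0.075, -0.074]
force: [1.0, 0.7, 0.0]
width: 0.697
```

```bash
python3 - <<'E'
from h import *
tgt((.4574,-.326,.207),-5.43)
im=bot.grab_frame("scene");cv2.imwrite("pics/s2.png",cv2.resize(im[130:250,110:310],(800,480),interpolation=2))
E
```

```text
t 18.12 at [ 0.4574 -0.325   0.2071] yaw -5.43 F [1.  0.7 0. ] w 0.697 -> shift [ 0.01  0.01 -0.1 ] turn -0.0
```

View pics/s2.png

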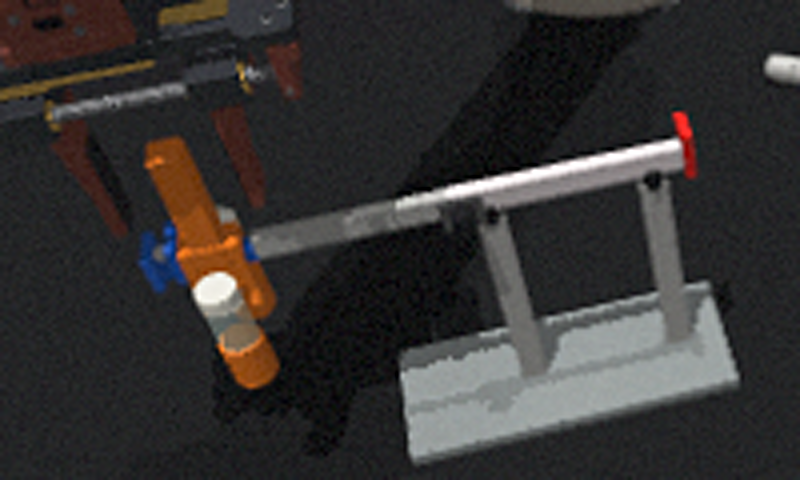

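The fingers are open and the carrier stands upright in the blue seat. I retract and check the height of the post top from two views.

Call:
jog_arm(targets=[0.7, 0, -2, 0, 0, 0.8, 0, -5, 0, 0, 0.9, 0, -9, 0, 0, 1, 0, -14, 0, 0, 1, -2, -16, 10, 0, 1, -2, -16, 15, 0, 1, -2, -16, 15, 0, 1, -2, -16, 15, 0])

```text
t: 19.18
position: [0.4521, -0.1716, 0.3674]
orientation: [-1.569, 0.07, -0.071]
force: [0.3, -0.1, -0.0]
width: 1.003
```

```bash
python3 - <<'E'
from h import *
tgt((.4574,-.326,.207),-5.43)
ims={c:bot.grab_frame(c) for c in("scene","top","wrist")}
np.set_printoptions(precision=4,suppress=True)
y=np.array([.0947,.9955,0]);x=np.array([.9955,-.0947,0])
C=np.array([.4589,-.3235,.175])
P=[C+sx*.009*x+sy*.009*y+np.array([0,0,.076]) for sx,sy in((1,1),(1,-1),(-1,-1),(-1,1))]
can=[]
for c in ims:
    q=proj(c,P);print(c,q.round(1).tolist())
    u,v=q.mean(0).astype(int);v0=max(v-30,0);u0=max(u-40,0);s=ims[c][v0:v0+90,u0:u0+110].copy()
    big=cv2.resize(s,(396,324),interpolation=cv2.INTER_NEAREST)
    big[:]=big
    f=np.array([396/s.shape[1],324/s.shape[0]])
    cv2.polylines(big,[np.int32((q-[u0,v0]+.5)*f)],True,(0,255,0),1)
    can.append(cv2.resize(big,(396,296)))
can.append(can[0]*0)
cv2.imwrite("pics/final.png",np.vstack([np.hstack(can[:2]),np.hstack(can[2:])]))
E
```

```text
t 19.18 at [ 0.4521 -0.1716  0.3674] yaw -5.16 F [ 0.3 -0.1 -0. ] w 1.003 -> shift [  1.9   16.03 -15.35] turn 0.005
scene [[155.6, 168.3], [146.5, 170.1], [146.9, 164.4], [155.8, 162.6]]
top [[449.6, 267.3], [457.3, 267.8], [457.1, 275.6], [449.5, 275.0]]
wrist [[163.1, 228.3], [143.6, 228.2], [140.9, 208.8], [160.7, 208.8]]
```

View pics/final.png

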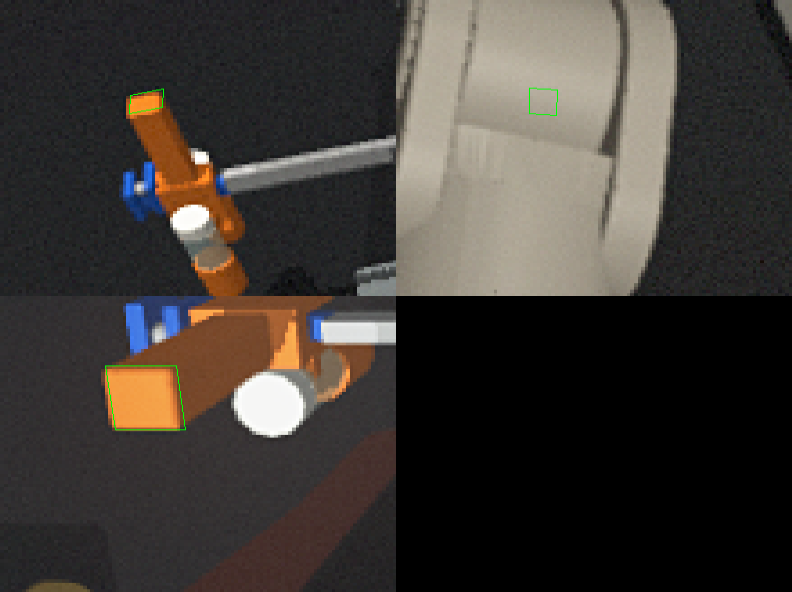

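The outline predicted for a fully seated, upright carrier (post top at z = 251 mm) matches the wrist and scene views. The bridge sits at the front plate of the buffer. The arm hides the carrier in the top view.

```bash
python3 -c "
from bench import bot
print(bot.get_obs()['t'],bot.finish_job())"
```

```text
the job is handed in; nothing more can be done
19.325 None
```

The orange carrier is seated at the blue buffer end of the feed rail, released, and the job is handed in at 19.3 s of the 56 s allowed.

**What I did:** I lifted it by its post about 110 mm, carried it over the red stops, and set it astride the feed rail about 15 mm past that rail's stop. I then slid it along with about 3–4 N on the rail until it met the buffer. With the buffer pushing back 2–4.4 N, I lowered it into the pocket, backed off 1 mm, opened the fingers and withdrew.

**Last checks:**
- **Seating depth:** the tool landed about 5 mm below its height on the rail, which matches the 5 mm pocket.
- **Position:** the outline predicted for a seated, upright carrier matched the post top well in the wrist view and approximately in the scene view. The top view could not confirm it because the arm was in the way.
- **Forces:** the tool force was about zero after release, and no reading at any step exceeded about 5 N. I saw forces only at the end of each move, not continuously.
- **Other items:** I touched nothing else on purpose, but I did not check the other things again in a final picture.

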